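Fit the right tube spanner to the spindle nut

TASK

Turn the dial of the three-station drive unit back to the long zero line of its scale, and only then try the tube spanners from the tray on the nut of the front station, the one beside the dial, until you have the one that goes fully home over that nut. Stand every spanner that does not fit back upright in the tray, and leave the other things as they are. Finish while holding the fitting spanner: upright, fully down on the nut, still firmly in the gripper, not let go.

Things in the scene. Friction and masses are not known exactly. Their poses are not given: they have to be found in the camera images.
- dial (a joint): angle of the dial on the unit's front left, rad, growing counter-clockwise seen from above. 0 = the white pointer line on its bar points at the long heavy zero line of the scale, on the far (unit +x) side of the dial. Starts at 0.6 to 1.45. Turns either way against light friction (0.04 N m) and stays where left; good within 0.14
- dial_grip (a point): on the dial's axis, half-way up its grip bar: 40 mm long, 12 mm thick, 24 mm high (12 mm above and below this point), on a skirt of 22 mm radius, 6 mm thick, on a raised console. This point's axes are the unit's and do not turn with the dial: at dial angle a the bar lies along the unit's x axis turned by a about z
- unit: grey three-station drive unit, fixed, plate 170 (x) by 210 (y) by 20 mm high; origin at the centre of its underside, x away from the robot, y left, z up. Dial front left; stations front right, back right, back left. Each has a flange ring, 60 mm across and 22 mm high, with a nut in its round recess: nut 13 mm across flats in a 27 mm recess, 19 in 36, or 25 in 46, in any order
- station (a point): centre of the recess floor of the front station (nearest the robot, 104 mm right of the dial), 20 mm above the worktop; axes are the unit's. Round it the flange ring, rim 22 mm above this point; in it a fixed hex nut 12 mm high, top edge chamfered, two flats facing the unit's +x and -x, and a stub 7 mm across, 4 mm higher. Which of the three nut sizes is here differs from run to run
- tray: shallow open aluminium tray, 100 mm (x) by 280 mm (y), rim 12 mm high, walls and floor 4 mm thick, fixed; origin at the centre of its underside. The spanners stand in a row along its y, at about y = +85, +20 and -45 mm in any order, grip plates along the row (within 0.2 rad); two vials stand near its -y end
- spanner_s_mid (a point): on the axis, half-way up (37 mm above the mouth), of the smallest of three steel tube spanners standing mouth down in the tray. Hexagonal tube 20 mm across its outer flats, 23 over its corners; hexagonal bore 15 mm across flats. z points up; two flats of the bore face +x and -x. About 150 g (110 to 190)
- spanner_m_mid (a point): on the axis, half-way up (37 mm above the mouth), of the middle of three steel tube spanners standing mouth down in the tray. Hexagonal tube 28 mm across its outer flats, 32 over its corners; hexagonal bore 21 mm across flats. z points up; two flats of the bore face +x and -x. About 150 g (110 to 190)
- spanner_l_mid (a point): on the axis, half-way up (37 mm above the mouth), of the largest of three steel tube spanners standing mouth down in the tray. Hexagonal tube 36 mm across its outer flats, 42 over its corners; hexagonal bore 27 mm across flats. z points up; two flats of the bore face +x and -x. About 150 g (110 to 190)
- spanner_s: smallest spanner, origin at the centre of its mouth. All three alike but for width: 74 mm high, the tube 30 mm long with its bore 24 mm deep, a neck to 34 mm, above it an upright flat grip plate on the axis, 14 mm thick along the spanner's x, 38 mm wide along its y
- spanner_m: middle spanner, origin at the centre of its mouth. A fitting spanner goes down until its mouth is on the station's floor (within 3 mm counts), with about 1 mm play all round the nut
- spanner_l: largest spanner, origin at the centre of its mouth. A spanner too small for the nut stops with its mouth on top of it, 12 mm above the station's floor; one too large stops on the flange's rim, 22 mm above the floor
- vial_1_mid (a point): centre of a sample vial with a white cap, 22 mm across and 48 mm high, standing in the tray; leave it alone
- vial_2_mid (a point): centre of a sample vial with a black cap, 22 mm across and 48 mm high, standing in the tray; leave it alone
- tape_mid (a point): centre of a roll of tape, 52 mm across and 19 mm high, lying left of the unit; leave it alone
- cup_mid (a point): centre of a lidded sample cup, 55 mm across and 58 mm high, standing beyond the tray; leave it alone

How it is judged:
By the outcome, as a careful person would: the job done as asked, in the order asked, and still so for the second after the job is handed in, while the arm keeps its last pose, push and grip.
It also fails if it takes over 67 s, if anything falls off the work surface, if the arm or the gripper's body presses on something with over 40 N, if the wrist force passes 120 N, or if a joint passes its speed limit or range.

ROBOT

A 7-joint arm with a two-finger parallel gripper is mounted at the origin on a cart in front of the work surface, level with it; the furniture and walls round the work are solid. World frame = base frame: x ahead of the robot, y to its left, z up, the work surface at z = 0. Lengths are in mm, angles in rad, forces in N, time in s.
With the tool pointing down it reaches from about 400 to 875 mm from the base axis. Payload 4.4 kg.
Tool frame: the origin (TCP) lies midway between the tips of the shut fingers; the grasp point (between the pads) lies grasp_offset behind it (grasp_offset is the distance from the TCP to the grasp point, in mm); z points along the fingers, y is the line along which they close (so a half turn about z gives the same grasp; the last joint's range is limited). The gripper opens to 85 mm and grips with 20 to 120 N. Pads are 22 mm wide; open, the fingers measure 114 mm over their backs; the gripper's body (76 mm by 85 mm) begins 54 mm behind the grasp point. The pads swing forward as they close: fully open they stand 13 mm farther back than shut.
Start: joints at [1.16, 0.628, 0.038, 1.517, -0.027, 0.996, -0.02], TCP at [219.733, -611.748, 231.313] pointing down, gripper open.
Joint ranges: [-3.06, 3.06], [-0.37, 2.12], [-1.25, 1.32], [0.18, 2.47], [-1.1, 4.24], [0.23, 1.98], [-2.94, 2.94]. Speed limits (rad/s): [2.57, 2.57, 3.14, 3.14, 3.14, 3.14, 3.14].

INTERFACE

Orientations are given as [roll, pitch, yaw] about the fixed x, y, z axes, in that order (R = Rz(yaw) Ry(pitch) Rx(roll)).
In Python, from cell import * gives the robot as it stands. The module is installed in compiled form; this text tells all that it offers.
- The arm moves only by the shell command python3 -m jog 'ROWS'. ROWS is a JSON object of lists of equal length, an entry for each row: "angular": the turn, a rotation vector about the tool's x, y, z in degrees, a list of three; "travel": the shift along the tool's x, y, z in cm, a list of three; "fingers": the closure, from 0 (fully open) to 1 (shut). In form: {"angular": [[rx, ry, rz], ...], "travel": [[tx, ty, tz], ...], "fingers": [fingers, ...]}. A call has 1 to 5 rows; each row is the pose to reach, as a shift and turn from the pose commanded when the call began, along the tool's axes at that moment; what a row does not reach only later rows make up. A row lasts 1/8 s, in which the tool goes at most 62.5 mm and 10.7 degrees, less where a joint would pass 70% of its speed; a pose out of reach is approached as far as the arm can. A call with a gripper value outside its range is refused whole. The fingers move at their own pace and stop on an object; the grip force is fixed at half the most. Time passes only in rows, so rows that repeat a pose let the fingers close. It gives the time, the measured TCP pose, the force and the opening at its end, in the units of the state.
- read_state(): the state, without advancing time (a new reading comes with each control period).
- get_image(name): name is "scene" or "top" or "wrist"; returns the picture (400x640x3 uint8, red, green, blue); there is no depth.
- camera_model(name): a dict with "mtx" (3x3 intrinsics, pixels), "T" (4x4, takes a point from camera to world coordinates). Camera axes: x right, y down, z forward; pixel columns grow to the right and rows downward; lengths in mm; the calibration is good to about 2 mm. A picture is of the moment at which its call begins: read the wrist's pose just before it. camera_model takes no time and is no camera call; for the wrist camera it gives the pose at the moment of the call.
- finish_job(): hands the job in, once; it reports no verdict.
The state is a dict: "clock": time; "qpos": joint angles; "qd": joint speeds; "tau": joint torques, N m; "eef_pos": TCP position; "tool_rot": TCP orientation; "force": force on the tool from outside, world axes, zero at the start; "torque": the same for the moment, N m; "width": finger opening in mm.
Only numpy, scipy, OpenCV 4.12 (cv2) and the standard library are available. Lean on these libraries where they do the work, as an engineer would, in place of code of your own. Each camera call takes 0.05 s, during which the arm holds its last target. There are 200 camera calls.

## Working session

There is one attempt and no reset: what is moved stays moved. The work goes in short steps, Python scripts to look and compute and a shell command to move; the robot and the scene stay as the last step left them, time stands still between calls to the robot, and variables do not carry over. Pictures are saved under pics/ and viewed, on a budget of 10 in all, crops included, one or two more only if the job needs it, and the job is handed in when it is done.

```bash
mkdir -p pics
python3 - <<'E'
from cell import *
import cv2,numpy as np
s=read_state();print({k:np.round(v,3).tolist() for k,v in s.items()})
try: print(grasp_offset)
except Exception as e: print(e)
for n in ["scene","top"]:
    im=get_image(n);cv2.imwrite(f"pics/{n}0.png",im[:,:,::-1])
    c=camera_model(n);print(n,np.round(c["mtx"],1).tolist(),np.round(c["T"],3).tolist())
E
```

```text
{'clock': 0.0, 'qpos': [1.16, 0.629, 0.038, 1.518, -0.027, 0.996, -0.02], 'qd': [0.003, -0.0, 0.001, -0.001, 0.0, -0.0, -0.001], 'tau': [-0.0, -56.34, 1.226, -19.345, 0.011, 0.011, -0.0], 'eef_pos': [219.546, -611.114, 230.362], 'tool_rot': [-3.14, -0.0, 0.345], 'force': [-0.629, -1.084, 0.033], 'torque': [-0.005, 0.039, 0.017], 'width': 85.411}
18.700000000000003
scene [[363.9, 0.0, 320.5], [0.0, 363.9, 198.3], [0.0, 0.0, 1.0]] [[-0.732, -0.396, 0.555, -56.325], [-0.681, 0.425, -0.596, 609.216], [0.0, -0.814, -0.581, 707.937], [0.0, 0.0, 0.0, 1.0]]
top [[456.4, 0.0, 318.2], [0.0, 456.4, 199.5], [0.0, 0.0, 1.0]] [[-0.008, -0.984, 0.177, 328.677], [-1.0, 0.008, -0.002, -39.975], [0.001, -0.177, -0.984, 1313.505], [0.0, 0.0, 0.0, 1.0]]
```

View pics/top0.png

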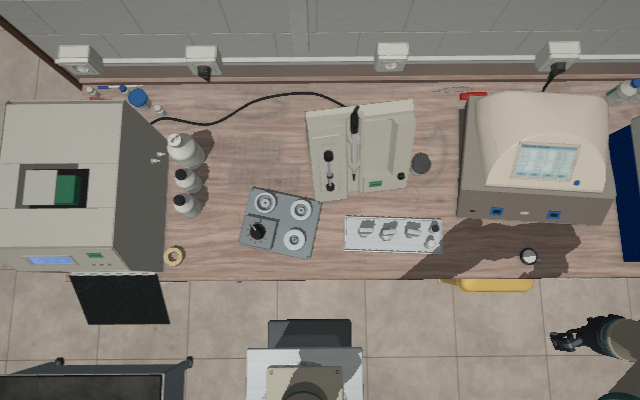

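View pics/scene0.png

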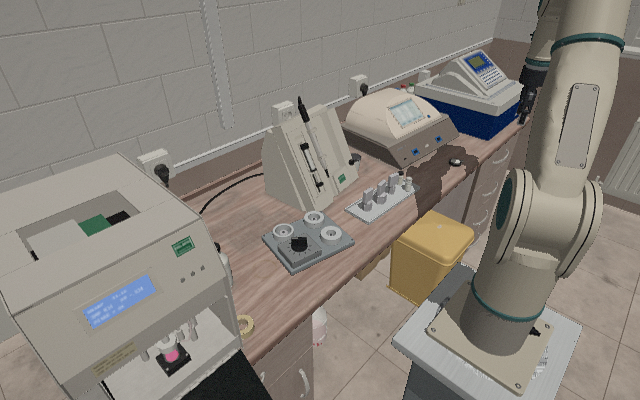

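The top view shows the unit around (280,222), the tray around (393,234) with three spanners at about (366,230), (388,231), (412,230), and vials near (432,235). Next I'll take an enlarged crop and cast rays.

```bash
cat > h.py <<'E'
from cell import *
import cv2,numpy as np
from scipy.spatial.transform import Rotation as R
def ray(n,uv,z,c=None):
    c=c or camera_model(n);T=c["T"];d=T[:3,:3]@np.linalg.inv(c["mtx"])@[*uv,1.]
    o=T[:3,3];return o+d*(z-o[2])/d[2]
def proj(c,p):
    q=np.linalg.inv(c["T"])@[*p,1];q=c["mtx"]@q[:3];return q[:2]/q[2]
def rows(target,yaw):
    """shift in tool cm and yaw turn deg from present pose (tool down)"""
    s=read_state();r=R.from_euler('xyz',s["tool_rot"])
    t=r.inv().apply(np.array(target)-s["eef_pos"])/10
    w=(R.from_euler('xyz',[np.pi,0,yaw]));a=(r.inv()*w).as_rotvec(degrees=True)
    print("travel",t.round(2),"ang",a.round(1))
E
python3 - <<'E'
from h import *
im=cv2.imread("pics/top0.png")
cv2.imwrite("pics/c1.png",cv2.resize(im[180:265,230:450],None,fx=3.6,fy=3.6,interpolation=cv2.INTER_CUBIC))
c=camera_model("top")
for n,uv,z in [("c1",(253,188),20),("c2",(322,203),20),("c3",(305,258),20),("c4",(239,245),20),("t1",(345,216),12),("t2",(441,218),12),("t3",(441,252),12),("t4",(345,249),12),("st",(294,240),42),("dial",(258,231),50)]:
    print(n,ray("top",uv,z,c).round(0))
E
```

```text
c1 [597. 145.  20.]
c2 [552. -54.  20.]
c3 [395.  -4.  20.]
c4 [433. 182.  20.]
t1 [ 514. -120.   12.]
t2 [ 506. -396.   12.]
t3 [ 409. -390.   12.]
t4 [ 420. -118.   12.]
st [444.  25.  42.]
dial [469. 125.  50.]
```

View pics/c1.png

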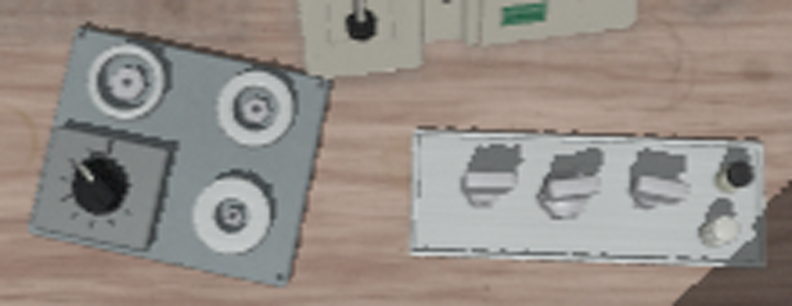

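The unit's yaw comes out at about -0.22. The front station's recess looks like the smallest of the three. The dial pointer is well counter-clockwise of the zero line. I'll move above the tray first.

Run:
```python
from h import *
rows([440,-250,330],1.57)
```

```text
travel [ 32.95 -26.56  -9.91] ang [ -0.1  -0.1 -70.2]
```

```bash
python3 -m jog '{"angular":[[0,0,-10],[0,0,-20],[0,0,-30],[0,0,-40],[0,0,-50]],"travel":[[4.5,-3.6,-3],[9,-7.2,-6],[13.5,-10.8,-9.9],[18,-14.5,-9.9],[22.5,-18,-9.9]],"fingers":[0,0,0,0,0]}'
python3 - <<'E'
from h import *
rows([440,-250,330],1.57)
E
```

```text
clock: 0.72
eef_pos: [371.3, -365.3, 331.1]
tool_rot: [3.14, 0.001, 1.223]
force: [1.4, -0.3, -0.2]
width: 85.8
travel [13.18  2.53  0.1 ] ang [  0.1   0.1 -19.9]
```

```bash
python3 -m jog '{"angular":[[0,0,-10],[0,0,-20],[0,0,-20],[0,0,-20]],"travel":[[6,1.2,0],[12,2.4,0],[13.2,2.5,0],[13.2,2.5,0]],"fingers":[0,0,0,0]}'
python3 - <<'E'
from h import *
c=camera_model("wrist");im=get_image("wrist");cv2.imwrite("pics/w1.png",im[:,:,::-1])
np.savez("w1.npz",mtx=c["mtx"],T=c["T"]);print(np.round(c["mtx"],1).tolist(),np.round(c["T"],3).tolist())
E
```

```text
clock: 1.23
eef_pos: [439.3, -251.3, 330.1]
tool_rot: [-3.141, 0.0, 1.567]
force: [-0.4, -1.0, -0.1]
width: 85.8
[[337.5, 0.0, 319.4], [0.0, 337.5, 202.6], [0.0, 0.0, 1.0]] [[1.0, -0.002, -0.003, 439.36], [-0.003, -0.96, -0.28, -179.287], [-0.002, 0.28, -0.96, 472.706], [0.0, 0.0, 0.0, 1.0]]
```

View pics/w1.png

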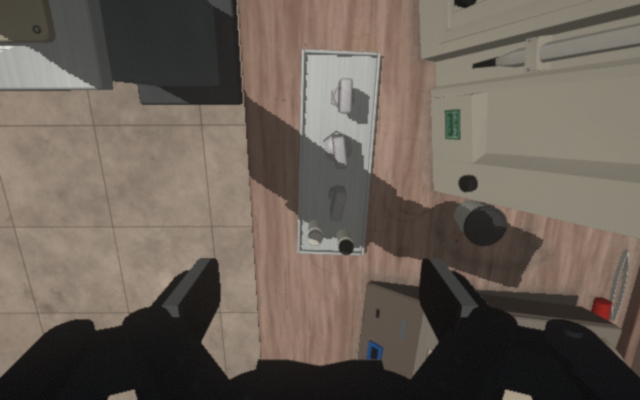

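The wrist view shows the spanners at about (343,95), (337,150) and (338,202), and the vials at (315,236) and (346,245). The dial comes first.

```bash
python3 - <<'E'
from h import *
rows([445,90,250],.9)
E
python3 -m jog '{"angular":[[0,0,8],[0,0,16],[0,0,24],[0,0,32],[0,0,38]],"travel":[[6,0,0],[12,0,0],[18,0,0],[24,0,2],[30,0,5]],"fingers":[0,0,0,0,0]}'
python3 - <<'E'
from h import *
rows([445,90,250],.9)
E
```

```text
travel [34.28  0.43  7.98] ang [-0.   0.1 38.1]
clock: 1.9
eef_pos: [441.7, 40.7, 283.9]
tool_rot: [3.139, -0.001, 0.894]
force: [0.5, 0.2, -0.8]
width: 85.4
travel [ 4.04 -2.84  3.38] ang [ 0.2 -0.1 -0.3]
```

```bash
python3 -m jog '{"angular":[[0,0,0],[0,0,0]],"travel":[[4,-2.8,3.4],[4,-2.8,3.4]],"fingers":[0,0]}'
python3 - <<'E'
from h import *
c=camera_model("wrist");im=get_image("wrist");cv2.imwrite("pics/w2.png",im[:,:,::-1])
np.savez("w2.npz",mtx=c["mtx"],T=c["T"])
E
```

```text
clock: 2.15
eef_pos: [442.3, 91.8, 247.7]
tool_rot: [-3.138, 0.002, 0.907]
force: [-0.0, -0.1, 0.0]
width: 85.5
```

View pics/w2.png

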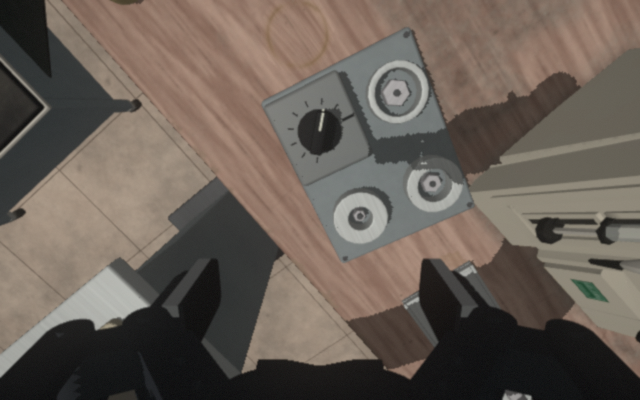

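The wrist view shows the dial at about (320,131) with its pointer towards (322,110). The front station is at (360,216) and has the smallest nut of the three. I'll get the numbers from the ring masks.

Run:
```python
from h import *
c=dict(np.load("w2.npz"));im=cv2.imread("pics/w2.png");hsv=cv2.cvtColor(im,cv2.COLOR_BGR2HSV)
f={}
for n,(u,v) in {"F":(360,216),"B":(434,184),"C":(398,92)}.items():
    roi=np.zeros(im.shape[:2],np.uint8);cv2.circle(roi,(u,v),36,255,-1)
    m=((hsv[:,:,2]>165)&(hsv[:,:,1]<40)).astype(np.uint8)*255&roi
    if n!="F": m=((hsv[:,:,2]>150)&(hsv[:,:,1]<40)).astype(np.uint8)*255&roi
    cs=max(cv2.findContours(m,0,cv2.CHAIN_APPROX_NONE)[0],key=cv2.contourArea)
    e=cv2.fitEllipse(cv2.convexHull(cs));f[n]=ray("",e[0],42,c);print(n,np.round(e[0],1),np.round(e[1],1),f[n].round(1))
F,B,C=f["F"],f["B"],f["C"];d=C-B
print("CB",np.linalg.norm(d[:2]),np.arctan2(-d[0],d[1]),"FB",np.linalg.norm((B-F)[:2]),np.arctan2(*(B-F)[[1,0]]))
g=cv2.cvtColor(im,cv2.COLOR_BGR2GRAY)
x,y=np.mgrid[0:400,0:640][::-1]
near=(x-320)**2+(y-131)**2<26**2
dk=near&(g<50);print("dark c",x[dk].mean(),y[dk].mean())
wt=near&(g>150);print("white",list(zip(x[wt],y[wt])))
cv2.imwrite("pics/c2.png",cv2.resize(im[80:250,260:470],None,fx=3.5,fy=3.5,interpolation=cv2.INTER_CUBIC))
```

```text
F [359.8 217.7] [49.3 52.5] [445.8  28.3  42. ]
B [433.  188.2] [45.2 54.6] [526.6   7.4  42. ]
C [397.5  91.3] [58.1 63.1] [552.1 111.4  42. ]
CB 107.06591565019995 -0.24017482454849637 FB 83.3909100230011 -0.25312787950201243
dark c 319.35735735735733 131.94219219219218
white [(np.int64(323), np.int64(109)), (np.int64(323), np.int64(110)), (np.int64(322), np.int64(113)), (np.int64(323), np.int64(113)), (np.int64(322), np.int64(114)), (np.int64(323), np.int64(114)), (np.int64(322), np.int64(115)), (np.int64(323), np.int64(115)), (np.int64(321), np.int64(116)), (np.int64(322), np.int64(116)), (np.int64(321), np.int64(117)), (np.int64(322), np.int64(117)), (np.int64(321), np.int64(118)), (np.int64(322), np.int64(118)), (np.int64(321), np.int64(119)), (np.int64(322), np.int64(119)), (np.int64(321), np.int64(120)), (np.int64(322), np.int64(120)), (np.int64(321), np.int64(121)), (np.int64(320), np.int64(122)), (np.int64(321), np.int64(122)), (np.int64(320), np.int64(123)), (np.int64(321), np.int64(123)), (np.int64(320), np.int64(124)), (np.int64(321), np.int64(124)), (np.int64(320), np.int64(125)), (np.int64(321), np.int64(125)), (np.int64(320), np.int64(126)), (np.int64(321), np.int64(126)), (np.int64(319), np.int64(127)), (np.int64(320), np.int64(127)), (np.int64(319), np.int64(128)), (np.int64(320), np.int64(128)), (np.int64(319), np.int64(129)), (np.int64(320), np.int64(129))]
```

View pics/c2.png

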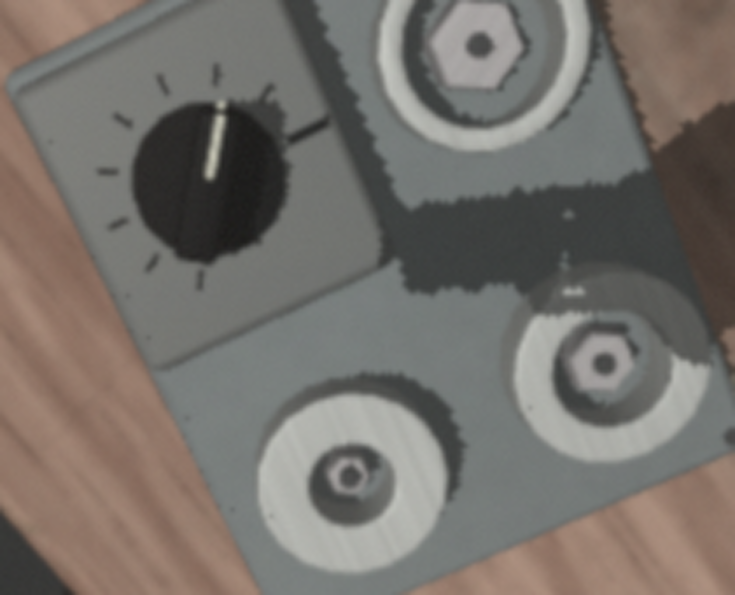

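The crop confirms that the front station holds the smallest nut and recess (13 mm), so spanner S should fit. The zero line points to the right and slightly up, at about full-image (343,120)–(354,115).

Run:
```python
from h import *
c=dict(np.load("w2.npz"));ct=camera_model("top")
for z in (40,50,60,70,80): 
    print(z,"w",ray("",(319.8,129.5),z,c).round(1),"top",ray("",(257.8,231),z,ct).round(1))
for z in (20,42,):
  a,b=ray("",(342.9,120),z,c),ray("",(353.7,114.9),z,c);d=b-a;print("zero",a.round(1),b.round(1),np.arctan2(d[1],d[0]))
a,b=ray("",(319.5,129),65,c),ray("",(323,110),65,c);d=b-a;print("ptr",a.round(1),b.round(1),np.arctan2(d[1],d[0]),np.linalg.norm(d))
# plate corners in wrist view
im=cv2.imread("pics/top0.png")
for uv in [(346,260),(407,28),(470,207),(263,101)]: print(uv,ray("",uv,20,c).round(1))
# recess / nut of front in wrist
print("recess",ray("",(260+350/3.5,80+484/3.5),20,c).round(1),"nut top",ray("",(260+351/3.5,80+475/3.5),34,c).round(1), ray("",(260+351/3.5,80+475/3.5),36,c).round(1))
```

```text
40 w [469.4 129.2  40. ] top [470. 127.  40.]
50 w [469.9 129.8  50. ] top [468.9 125.7  50. ]
60 w [470.4 130.3  60. ] top [467.8 124.3  60. ]
70 w [470.9 130.9  70. ] top [466.7 123.   70. ]
80 w [471.4 131.5  80. ] top [465.5 121.7  80. ]
zero [494.  120.8  20. ] [506.2 117.9  20. ] -0.22912744200380658
zero [493.5 122.4  42. ] [505.  119.8  42. ] -0.2291274420038064
ptr [470.7 131.2  65. ] [483.9 142.8  65. ] 0.7216199725155713 17.60060440800724
(346, 260) [398.6 -12.6  20. ]
(407, 28) [597.2 152.6  20. ]
(470, 207) [550.5 -46.3  20. ]
(263, 101) [439.5 188.   20. ]
recess [443.1  20.   20. ] nut top [446.8  27.1  34. ] [447.   27.8  36. ]
```

Run:
```python
from h import *
c=camera_model("scene");im=cv2.imread("pics/scene0.png");g=im.max(2)
x,y=np.mgrid[0:400,0:640][::-1]
m=((abs(x-299)<18)&(abs(y-243)<18)&(g<55)).astype(np.uint8)
n,l,st,ce=cv2.connectedComponentsWithStats(m);i=1+st[1:,4].argmax();print(st[i],ce[i])
for r in range(228,262,2): print(r,''.join('#' if g[r,k]<45 else '+' if g[r,k]<75 else '.' for k in range(275,325)))
D=np.array([469.5,129.2]);
for z in (20,30,40,50,60,70): print(z,proj(c,[*D,z]).round(1),[proj(c,[*(D+22*np.array(v)),z]).round(1).tolist() for v in [(-.68,.73),(.68,-.73)]])
# ring check
print("ring proj",proj(c,[446.3,27.8,42]).round(1))
w=((abs(x-331)<18)&(abs(y-233)<14)&(g>170)).astype(np.uint8);n,l,st,ce=cv2.connectedComponentsWithStats(w);i=1+st[1:,4].argmax();print(st[i],ce[i])
```

```text
[291 237  17  15 204] [298.90686275 243.85784314]
228 ..................................................
230 ..................................................
232 ..................................................
234 .............................................+....
236 .............................................+....
238 ................+......########+..................
240 ................+###############..................
242 ................################..................
244 ................+###############..................
246 ................#################.................
248 ...+.............###############..................
250 ...+++............++#########+....................
252 ....++.+......................+.........+.........
254 +.....+++.........................................
256 .+......+++.......................................
258 ..++......+++..........................+..........
260 ...........+++....................................
20 [298.9 253.3] [[298.5, 259.2], [299.3, 247.7]]
30 [298.8 250.6] [[298.4, 256.5], [299.2, 245.0]]
40 [298.7 247.9] [[298.3, 253.7], [299.1, 242.2]]
50 [298.5 245.1] [[298.1, 250.9], [298.9, 239.5]]
60 [298.4 242.3] [[298.0, 248.0], [298.8, 236.7]]
70 [298.3 239.4] [[297.8, 245.2], [298.7, 233.8]]
ring proj [330.6 232.8]
[321 226  21  14 171] [330.75438596 232.61988304]
```

The dial grip comes out at about z=62, with the skirt top at about 50. The dial angle is about 0.95, so the bar heading is 0.72.

Run:
```python
from h import *
rows([469.5,129.2,110],.722)
```

```text
travel [ 4.78 -0.36 13.86] ang [-0.1  0.1 10.4]
```

```bash
python3 -m jog '{"angular":[[0,0,5],[0,0,10.5],[0,0,10.5],[0,0,10.5],[0,0,10.5]],"travel":[[2.4,-0.2,4],[4.8,-0.36,8],[4.8,-0.36,12],[4.8,-0.36,13.8],[4.8,-0.36,13.8]],"fingers":[0.5,0.5,0.5,0.5,0.5]}'
python3 - <<'E'
from h import *
rows([469.5,129.2,57],.722)
E
```

```text
clock: 2.82
eef_pos: [470.7, 127.0, 111.1]
tool_rot: [3.141, 0.003, 0.716]
force: [-0.3, 0.3, -0.7]
width: 42.7
travel [ 0.07 -0.25  5.4 ] ang [ 0.   0.2 -0.4]
```

```bash
python3 -m jog '{"angular":[[0,0,0],[0,0,0],[0,0,0],[0,0,0],[0,0,0]],"travel":[[0,-0.15,2.5],[0,-0.15,4.5],[0,-0.15,5.3],[0,-0.15,5.3],[0,-0.15,5.3]],"fingers":[0.5,0.5,0.5,0.5,1]}';python3 -m jog '{"angular":[[0,0,0],[0,0,0],[0,0,0],[0,0,0]],"travel":[[0,0,0],[0,0,0],[0,0,0],[0,0,0]],"fingers":[1,1,1,1]}'
```

```text
clock: 3.45
eef_pos: [470.3, 131.1, 59.7]
tool_rot: [3.141, -0.002, 0.719]
force: [-0.1, 0.1, 0.0]
width: 25.8
clock: 3.95
eef_pos: [471.2, 130.1, 59.9]
tool_rot: [3.139, -0.002, 0.719]
force: [2.2, -2.7, 6.0]
width: 10.3
```

```bash
python3 -m jog '{"angular":[[0,0,9],[0,0,18],[0,0,27],[0,0,36],[0,0,45]],"travel":[[0,0,0],[0,0,0],[0,0,0],[0,0,0],[0,0,0]],"fingers":[1,1,1,1,1]}';python3 -m jog '{"angular":[[0,0,9.4],[0,0,9.4],[0,0,9.4]],"travel":[[0,0,0],[0,0,0],[0,0,0]],"fingers":[1,1,1]}'
python3 - <<'E'
from h import *
s=read_state();print(s['tool_rot'],s['torque'],s['width'],s['qpos'])
E
```

```text
clock: 4.58
eef_pos: [472.0, 128.0, 59.9]
tool_rot: [3.139, -0.005, -0.074]
force: [2.8, -10.0, 4.4]
width: 10.2
clock: 4.95
eef_pos: [472.0, 127.5, 59.9]
tool_rot: [3.14, -0.005, -0.233]
force: [3.1, -10.4, 5.0]
width: 10.2
[ 3.13951992 -0.005079   -0.23343392] [-2.10573088 -0.75827161 -0.04851108] 10.239468024316476 [-0.34935957  0.6881534   0.03685467  2.10186172 -0.05546625  0.34917723
 -2.0730656 ]
```

Now open, lift, and look.

```bash
python3 -m jog '{"angular":[[0,0,0],[0,0,0],[0,0,0],[0,0,0],[0,0,0]],"travel":[[0,0,0],[0,0,0],[0,0,-1],[0,0,-6],[-3,0,-12]],"fingers":[0.5,0.5,0.5,0.5,0.3]}';python3 -m jog '{"angular":[[0,0,0],[0,0,0],[0,0,0]],"travel":[[-4,0,-6],[-5,0,-6],[-5,0,-6]],"fingers":[0,0,0]}'
python3 - <<'E'
from h import *
c=camera_model("wrist");im=get_image("wrist")[:,:,::-1].copy();cv2.imwrite("pics/w3.png",im)
np.savez("w3.npz",mtx=c["mtx"],T=c["T"])
u,v=proj(c,[469.5,129.2,60]).astype(int);print(u,v)
v0,u0=max(v-85,0),max(u-105,0)
print(u0,v0);cv2.imwrite("pics/c3.png",cv2.resize(im[v0:v0+170,u0:u0+210],None,fx=3.5,fy=3.5,interpolation=cv2.INTER_CUBIC))
E
```

```text
clock: 5.58
eef_pos: [443.3, 137.7, 176.2]
tool_rot: [-3.141, -0.001, -0.231]
force: [-0.1, 0.2, 0.5]
width: 59.0
clock: 5.95
eef_pos: [392.9, 149.5, 235.3]
tool_rot: [-3.14, -0.001, -0.227]
force: [-0.2, -0.2, 0.5]
width: 85.7
323 93
218 8
```

View pics/c3.png

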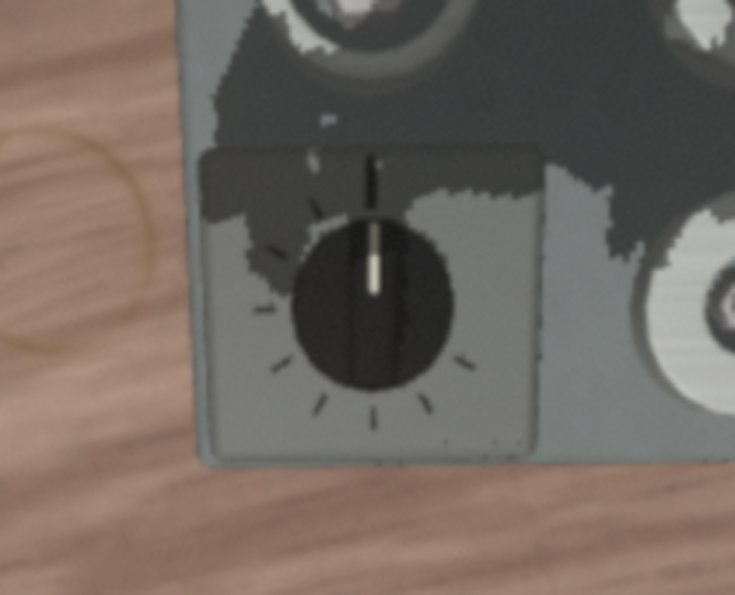

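The pointer sits exactly on the long zero line (crop x≈373), so the dial is done. Next I'll take a closer look at the tray.

```bash
python3 -m jog '{"angular":[[0,0,-10.5],[0,0,-21],[0,0,-31],[0,0,-42],[0,0,-52]],"travel":[[1,4,0],[2,9,0],[3,14,0],[4,19,0],[5,22,0]],"fingers":[0,0,0,0,0]}'
python3 - <<'E'
from h import *
rows([450,-195,230],1.57)
E
```

```text
clock: 6.62
eef_pos: [391.8, -79.1, 233.2]
tool_rot: [-3.14, 0.002, 0.642]
force: [0.2, 0.6, 0.9]
width: 85.6
travel [-2.27 12.77  0.3 ] ang [ -0.2   0.1 -53.2]
```

```bash
python3 -m jog '{"angular":[[0,0,-10.5],[0,0,-21],[0,0,-31],[0,0,-42],[0,0,-53]],"travel":[[0,4,0],[-1,8,0],[-2.2,12.8,0],[-2.2,12.8,0],[-2.2,12.8,0]],"fingers":[0,0,0,0,0]}';python3 -m jog '{"angular":[[0,0,0]],"travel":[[0,0,0]],"fingers":[0]}'
python3 - <<'E'
from h import *
c=camera_model("wrist");im=get_image("wrist")[:,:,::-1].copy();cv2.imwrite("pics/w4.png",im)
np.savez("w4.npz",mtx=c["mtx"],T=c["T"])
cv2.imwrite("pics/c4.png",cv2.resize(im[0:280,240:440],None,fx=2.1,fy=2.1,interpolation=cv2.INTER_CUBIC))
E
```

```text
clock: 7.25
eef_pos: [450.4, -193.9, 232.4]
tool_rot: [-3.139, -0.002, 1.558]
force: [0.2, 0.3, -0.3]
width: 85.0
clock: 7.38
eef_pos: [450.4, -193.3, 232.8]
tool_rot: [-3.139, -0.002, 1.551]
force: [0.3, -0.1, -0.4]
width: 85.2
```

View pics/c4.png

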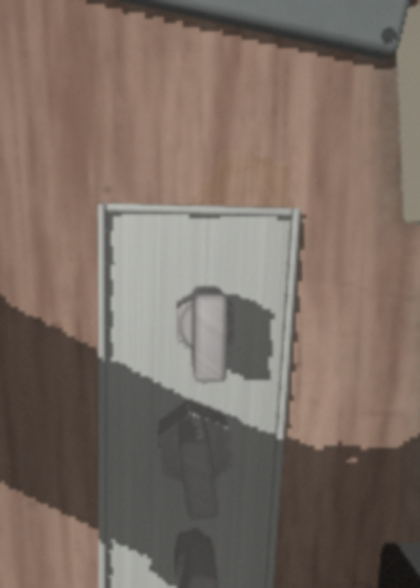

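The first spanner (crop 210,330) has a tube about 26 px wide, and the second is about 35 px wide (L). The third, at the bottom, looks narrow, so it is probably S. I'll centre on the third.

```bash
python3 -m jog '{"angular":[[0,0,0],[0,0,0],[0,0,0]],"travel":[[-5,0,2],[-7.5,0,3],[-7.5,0,3]],"fingers":[0,0,0]}'
python3 - <<'E'
from h import *
c=camera_model("wrist");im=get_image("wrist")[:,:,::-1].copy();cv2.imwrite("pics/w5.png",im)
np.savez("w5.npz",mtx=c["mtx"],T=c["T"])
cr=im[30:330,200:440];cr=cv2.convertScaleAbs(cr,alpha=1.6)
cv2.imwrite("pics/c5.png",cv2.resize(cr,None,fx=2,fy=2,interpolation=cv2.INTER_CUBIC))
E
```

```text
clock: 7.8
eef_pos: [448.4, -269.5, 203.1]
tool_rot: [-3.139, -0.0, 1.548]
force: [-0.4, -0.4, 0.2]
width: 85.9
```

View pics/c5.png

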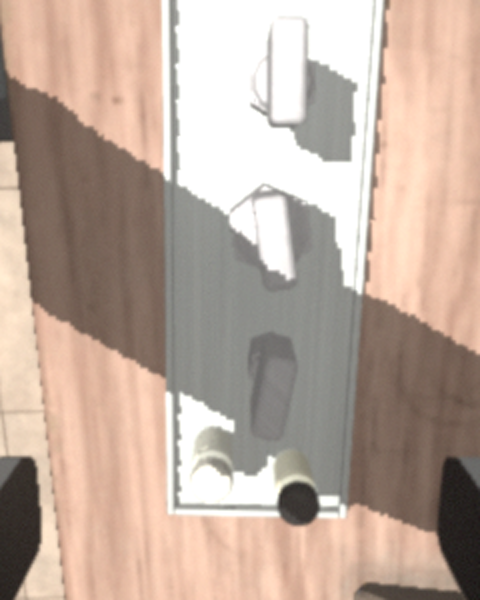

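The third spanner, at crop (272,385), has the narrowest tube, so it is S. The vials are at (212,465) and (297,495). I'll measure the plate top numerically.

Run:
```python
from h import *
im=cv2.imread("pics/w5.png");g=cv2.cvtColor(im,cv2.COLOR_BGR2GRAY)
for r in range(190,256,3): print(r,' '.join(f"{v:3d}" for v in g[r,316:356:1]))
```

```text
190  89  89  90  89  88  88  88  89  90  88  89  87  88  89  90  89  89  89  89  89  88  89  90  89  88  89  90  89  89  90  88  89  90  91  92  89  88  88  89  90
193  89  90  89  89  88  89  89  89  90  89  89  89  89  89  88  89  87  89  90  89  88  90  88  88  89  89  90  89  89  88  88  90  89  91  90  90  89  89  89  89
196  89  88  90  89  89  87  88  90  90  88  89  89  88  88  87  85  81  79  75  75  76  80  86  87  87  88  89  89  89  88  88  89  91  91  91  89  88  89  89  90
199  88  89  89  88  89  88  89  89  85  82  74  72  70  70  70  69  70  69  70  71  70  70  69  71  70  70  70  72  75  81  87  90  90  91  90  88  89  88  89  90
202  89  89  87  87  87  88  89  89  86  73  69  69  70  71  70  69  70  70  70  71  71  70  71  70  71  70  69  70  71  73  81  88  91  91  90  89  88  89  90  90
205  89  89  89  89  87  88  89  88  79  70  69  71  71  71  67  68  68  70  70  70  71  70  70  71  70  69  70  70  70  71  75  86  91  90  88  89  89  88  88  90
208  89  89  90  90  88  87  88  85  73  71  76  76  73  69  69  68  70  71  73  73  74  75  75  73  71  71  71  70 
[... 1807 characters left out ...]
  88  89  89  88  89  89  88  88  90  91  89
244 156 113  91  88  88  87  89  90  86  80  76  79  78  80  80  82  82  80  81  81  83  82  81  80  78  79  83  86  88  90  87  87  87  87  87  88  88  90  91  88
247  91  92  89  89  87  87  90  90  88  86  81  79  80  78  79  80  79  80  81  81  81  81  81  80  78  81  85  86  88  87  87  87  87  88  86  87  88  90  89  88
250  87  88  88  90  86  88  89  90  88  88  87  87  86  88  88  86  86  84  82  84  85  83  84  85  87  88  88  86  88  88  88  87  87  88  88  87  89  90  88  86
253  87  88  89  87  86  87  88  88  88  88  87  87  86  89  88  88  88  87  87  89  88  88  89  89  89  88  87  90  89  89  90  89  87  87  86  87  87  89  88  86
```

Run:
```python
from h import *
c=dict(np.load("w5.npz"))
a=ray("",(339.7,210.3),78,c);b=ray("",(334,249.5),78,c);d=a-b
print(a,b,(a+b)/2,np.linalg.norm(d),np.arctan2(-d[0],d[1]))
l,r=ray("",(328.6,229),78,c),ray("",(344.8,229),78,c);print(l,r)
yaw=np.pi/2+np.arctan2(-d[0],d[1]);print(yaw)
m=(a+b)/2;rows([m[0],m[1],55],yaw)
# vial caps
for uv in [(305,263),(348,278)]: print(ray("",uv,52,c))
```

```text
[ 463.88637904 -282.34832477   78.        ] [ 458.7728467  -317.62125775   78.        ] [ 461.32961287 -299.98479126   78.        ] 35.64166120757146 -0.14396746286299725
[ 454.41013387 -298.72054704   78.        ] [ 468.09623629 -299.00995003   78.        ]
1.4268288639318993
travel [-3.22  1.31 14.87] ang [-0.1 -0.1  7.1]
[ 431.74931466 -342.71710055   52.        ]
[ 472.86191236 -359.53730954   52.        ]
```

```bash
python3 -m jog '{"angular":[[0,0,3.5],[0,0,7],[0,0,7],[0,0,7],[0,0,7]],"travel":[[-2,0.8,4],[-3.2,1.3,8],[-3.2,1.3,10.5],[-3.2,1.3,10.5],[-3.2,1.3,10.5]],"fingers":[0.4,0.4,0.4,0.4,0.4]}'
python3 - <<'E'
from h import *
rows([461.3,-300,46],1.427)
E
```

```text
clock: 8.48
eef_pos: [463.1, -299.0, 100.8]
tool_rot: [3.14, 0.0, 1.433]
force: [-0.5, 0.2, -0.5]
width: 51.5
travel [-0.13 -0.17  5.48] ang [0.1 0.  0.3]
```

```bash
python3 -m jog '{"angular":[[0,0,0.3],[0,0,0.3],[0,0,0.3],[0,0,0.3],[0,0,0.3]],"travel":[[-0.1,-0.15,2.5],[-0.1,-0.15,4.5],[-0.1,-0.15,5.5],[-0.1,-0.15,5.5],[-0.1,-0.15,5.5]],"fingers":[0.4,0.4,0.4,0.4,1]}';python3 -m jog '{"angular":[[0,0,0],[0,0,0],[0,0,0],[0,0,0]],"travel":[[0,0,0],[0,0,0],[0,0,0],[0,0,0]],"fingers":[1,1,1,1]}'
python3 - <<'E'
from h import *
s=read_state();print(s['eef_pos'],s['tool_rot'],s['force'],s['width'])
E
```

```text
clock: 9.1
eef_pos: [461.1, -300.7, 45.6]
tool_rot: [3.14, 0.001, 1.427]
force: [0.2, 0.1, 0.1]
width: 34.4
clock: 9.6
eef_pos: [460.8, -300.8, 45.5]
tool_rot: [3.14, 0.001, 1.427]
force: [-0.6, -0.7, 6.2]
width: 13.3
[ 460.83427379 -300.80505033   45.51098647] [3.14035644e+00 5.86593647e-04 1.42666062e+00] [-0.61106049 -0.69334102  6.20540935] 13.261095476862087
```

The grip is good: 13.3 mm on the 14 mm plate. Lift and carry it towards the station for a fresh look there.

```bash
python3 -m jog '{"angular":[[0,0,0],[0,0,0],[0,0,0],[0,0,0],[0,0,0]],"travel":[[0,0,-1],[0,0,-4],[0,0,-9],[0,0,-14],[0,0,-17]],"fingers":[1,1,1,1,1]}'
python3 - <<'E'
from h import *
s=read_state();print(s['force'],s['width'])
rows([434,60,222],1.344)
E
```

```text
clock: 10.22
eef_pos: [460.9, -300.7, 217.6]
tool_rot: [3.139, 0.001, 1.427]
force: [0.6, 0.1, -2.4]
width: 13.0
[ 0.56458016  0.12466719 -2.36211965] 12.991936891937938
travel [35.31 -7.84 -0.5 ] ang [0.2 0.1 4.7]
```

```bash
python3 -m jog '{"angular":[[0,0,1],[0,0,2],[0,0,3],[0,0,4],[0,0,4.7]],"travel":[[5,-1.2,0],[10,-2.4,0],[15,-3.6,0],[20,-4.8,0],[25,-5.8,0]],"fingers":[1,1,1,1,1]}';python3 -m jog '{"angular":[[0,0,0],[0,0,0],[0,0,0],[0,0,0],[0,0,0]],"travel":[[5,-1,0],[8,-1.5,0],[9.5,-1.5,0],[9.5,-1.5,0],[9.5,-1.5,0]],"fingers":[1,1,1,1,1]}'
python3 - <<'E'
from h import *
s=read_state();print(s['tool_rot'],s['width'])
c=camera_model("wrist");im=get_image("wrist")[:,:,::-1].copy();cv2.imwrite("pics/w6.png",im)
np.savez("w6.npz",mtx=c["mtx"],T=c["T"],p=s['eef_pos'])
print(proj(c,[446.3,27.8,42]),proj(c,[446.3,27.8,34]))
u,v=proj(c,[446.3,27.8,42]).astype(int)
o=im[:, u-130:u+130];cv2.imwrite("pics/c6.png",cv2.resize(o[v-100:v+130],None,fx=2.5,fy=2.5,interpolation=cv2.INTER_CUBIC));print(u-130,v-100)
E
```

```text
clock: 10.85
eef_pos: [438.2, -43.2, 215.1]
tool_rot: [3.141, 0.0, 1.344]
force: [1.1, 0.4, -1.7]
width: 13.0
clock: 11.48
eef_pos: [445.4, 49.5, 214.6]
tool_rot: [-3.141, 0.001, 1.342]
force: [0.2, 0.3, -1.5]
width: 13.3
[-3.14128036e+00  1.10594927e-03  1.34245748e+00] 13.268316567449627
[326.51895199 203.34751022] [326.37269544 201.07442213]
196 103
```

View pics/c6.png

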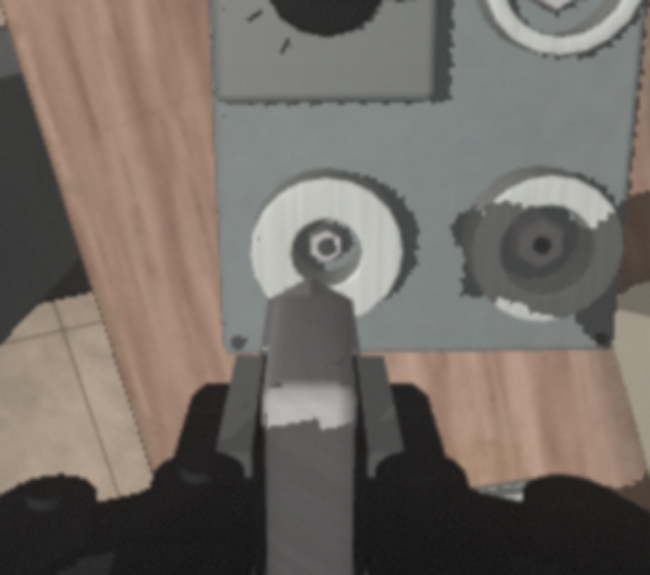

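The nut centre is at full-image (326.8,201.4), which matches the predicted (326.4,201.1). The held tube's front mouth corner is at about (321.2,214.6), and I'll use it to check the in-hand offset.

Run:
```python
from h import *
c=dict(np.load("w6.npz"));p=c['p'];y=1.343
im=cv2.imread("pics/w6.png");g=cv2.cvtColor(im,cv2.COLOR_BGR2GRAY)
for r in range(209,225,1): print(r,g[r,300:345].tolist())
R2=np.array([[np.cos(y),np.sin(y)],[np.sin(y),-np.cos(y)]])
for z in (173,143+0):
  for v in (213.5,214.6,215.7):
    q=ray("",(321.2,v),z,c);print(z,v,(R2@(q-p)[:2]).round(2))
print(ray("",(326.8,201.6),36,c))
rows([446.3,27.8,110],1.344)
```

```text
209 [191, 193, 195, 196, 194, 194, 192, 191, 190, 189, 190, 190, 178, 139, 102, 87, 83, 83, 82, 80, 77, 76, 75, 77, 79, 95, 123, 131, 131, 130, 129, 127, 123, 119, 120, 119, 122, 126, 143, 177, 196, 195, 192, 192, 195]
210 [190, 193, 197, 196, 195, 193, 193, 191, 189, 189, 189, 191, 187, 165, 125, 93, 83, 84, 84, 83, 82, 80, 78, 76, 78, 94, 117, 125, 126, 122, 120, 116, 114, 117, 118, 120, 125, 135, 164, 195, 200, 194, 192, 192, 194]
211 [190, 191, 195, 196, 194, 194, 193, 192, 190, 189, 189, 193, 191, 177, 145, 107, 89, 86, 85, 85, 85, 84, 83, 84, 83, 89, 102, 108, 110, 109, 111, 111, 113, 115, 118, 122, 129, 153, 190, 207, 197, 193, 192, 192, 195]
212 [190, 192, 195, 196, 194, 194, 193, 191, 188, 189, 189, 192, 193, 186, 167, 136, 108, 90, 86, 86, 85, 86, 86, 87, 87, 89, 96, 100, 101, 104, 107, 112, 115, 117, 120, 130, 151, 182, 208, 206, 196, 193, 193, 193, 194]
213 [189, 193, 195, 196, 195, 194, 193, 191, 191, 189, 189, 192, 193, 190, 182, 167, 141, 110, 92, 88, 88, 86, 87, 88, 90, 93, 95, 98, 103, 106, 109, 112, 115, 118, 127, 153, 187, 206, 211, 202, 195, 192, 192, 193, 194]
21
[... 1893 characters left out ...]
79, 80, 85, 101, 127, 155, 183, 196, 196, 192, 191, 191, 190, 191]
223 [135, 134, 130, 115, 108, 106, 106, 106, 105, 99, 96, 95, 93, 92, 91, 91, 88, 88, 87, 87, 86, 87, 86, 85, 84, 84, 82, 83, 82, 81, 81, 79, 80, 78, 81, 90, 122, 167, 192, 195, 192, 190, 190, 191, 191]
224 [136, 134, 127, 110, 105, 106, 107, 106, 102, 100, 97, 95, 93, 91, 91, 91, 89, 89, 88, 87, 87, 86, 88, 85, 84, 84, 83, 82, 83, 82, 80, 80, 79, 78, 77, 81, 106, 151, 187, 195, 192, 189, 189, 190, 188]
173 213.5 [11.66  0.17]
173 214.6 [11.    0.17]
173 215.7 [10.33  0.17]
143 213.5 [1.82 0.28]
143 214.6 [1.04 0.28]
143 215.7 [0.27 0.28]
[446.68511356  27.74579291  36.        ]
travel [-2.08  0.58 10.46] ang [-0.   0.1 -0.1]
```

```bash
python3 -m jog '{"angular":[[0,0,0],[0,0,0],[0,0,0],[0,0,0],[0,0,0]],"travel":[[-1,0.3,4],[-2.1,0.57,8],[-2.1,0.57,11],[-2.1,0.57,12],[-2.1,0.57,12]],"fingers":[1,1,1,1,1]}';python3 -m jog '{"angular":[[0,0,0]],"travel":[[0,0,0]],"fingers":[1]}'
python3 - <<'E'
from h import *
s=read_state();print(s['force'],s['width'],s['tool_rot'])
rows([446.5,27.8,61.5],1.344)
E
```

```text
clock: 12.15
eef_pos: [446.3, 29.0, 94.6]
tool_rot: [-3.141, 0.0, 1.344]
force: [0.4, -0.5, -2.3]
width: 13.3
clock: 12.28
eef_pos: [447.2, 29.5, 95.6]
tool_rot: [3.14, -0.001, 1.345]
force: [-0.9, 0.1, -1.7]
width: 13.4
[-0.89789607  0.05044979 -1.65175643] 13.35266645378737 [ 3.13964478e+00 -6.73798244e-04  1.34457357e+00]
travel [-0.18 -0.04  3.41] ang [ 0.1 -0.   0. ]
```

```bash
python3 -m jog '{"angular":[[0,0,0],[0,0,0],[0,0,0],[0,0,0],[0,0,0]],"travel":[[-0.13,0,0.6],[-0.13,0,1.2],[-0.13,0,1.6],[-0.13,0,2.0],[-0.13,0,2.3]],"fingers":[1,1,1,1,1]}'
python3 - <<'E'
from h import *
for _ in range(1): s=read_state();print(s['force'],s['torque'],s['width'])
rows([446.5,27.8,61.5],1.344)
E
```

```text
clock: 12.9
eef_pos: [446.1, 28.1, 71.4]
tool_rot: [3.142, 0.0, 1.345]
force: [0.7, -1.7, 0.0]
width: 12.9
[ 0.69767854 -1.74745195  0.04058337] [-0.42631025 -0.16846137  0.02044079] 12.918707680392007
travel [-0.02  0.04  0.99] ang [0. 0. 0.]
```

Already below the nut's top with little force, so I'll continue down gently.

```bash
python3 -m jog '{"angular":[[0,0,0],[0,0,0],[0,0,0],[0,0,0]],"travel":[[0,0,0.3],[0,0,0.6],[0,0,0.85],[0,0,0.85]],"fingers":[1,1,1,1]}'
python3 - <<'E'
from h import *
s=read_state();print(s['force'],s['torque'],s['width'])
rows([446.5,27.8,61.5],1.344)
E
```

```text
clock: 13.4
eef_pos: [446.2, 27.7, 62.9]
tool_rot: [3.141, 0.0, 1.344]
force: [1.1, -4.1, -4.5]
width: 13.1
[ 1.12022971 -4.12519442 -4.54401588] [-0.95918614 -0.41872784 -0.02813165] 13.061829857717601
travel [0.02 0.02 0.14] ang [0. 0. 0.]
```

```bash
python3 -m jog '{"angular":[[0,0,0],[0,0,0],[0,0,0]],"travel":[[0.03,0,0.1],[0.03,0,0.2],[0.03,0,0.2]],"fingers":[1,1,1]}';python3 -m jog '{"angular":[[0,0,0],[0,0,0]],"travel":[[0,0,0.1],[0,0,0.1]],"fingers":[1,1]}'
```

```text
clock: 13.78
eef_pos: [446.5, 27.8, 61.5]
tool_rot: [3.141, 0.001, 1.344]
force: [0.5, -5.5, 1.9]
width: 12.9
clock: 14.02
eef_pos: [446.5, 27.8, 61.4]
tool_rot: [3.14, 0.001, 1.344]
force: [0.3, -5.4, 14.7]
width: 13.3
```

Floor contact shows as an upward force of 14.7 N, with z stopped at 61.4, where the mouth is calculated to be on the floor. One last look before handing in.

Run:
```python
from h import *
im=get_image("wrist")[:,:,::-1];sc=get_image("scene")[:,:,::-1]
a=cv2.resize(im,(480,300));b=cv2.resize(sc[170:290,250:442],(480,300),interpolation=cv2.INTER_CUBIC)
cv2.imwrite("pics/f.png",np.vstack([a,b]));s=read_state();print(s['eef_pos'],s['force'],s['width'],s['tool_rot'])
```

```text
[446.51201484  27.81768826  61.41127677] [-0.80824957 -5.11949166 15.70597303] 13.293734275746687 [3.14006147e+00 6.36126665e-04 1.34415371e+00]
```

View pics/f.png

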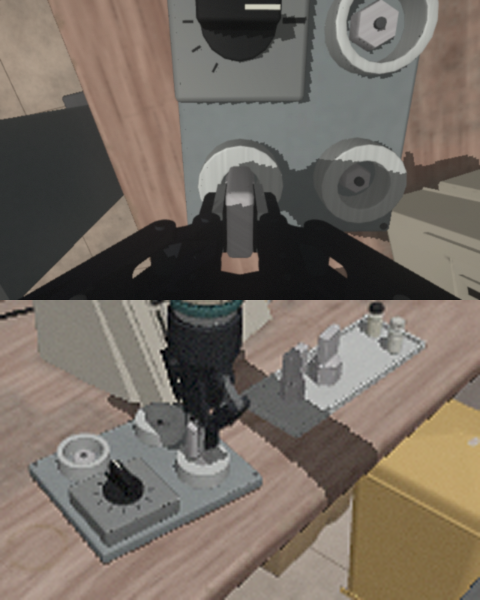

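The view shows the spanner upright inside the front flange and held in the gripper. The pointer is on the zero line, the other two spanners stand in the tray, and the vials look undisturbed.

```bash
python3 -c "
from cell import *
print(finish_job())"
```

```text
the job is handed in; nothing more can be done
None
```

The job is handed in: the dial is back on zero, and the fitting spanner is fully down on the front nut, still held. It took about 14 s of the 67 s allowed.

- **Dial:** it started at about 0.95 rad. I gripped the bar and turned it back first. The pictures after the turn and at the end show the pointer on the long zero line.
- **Spanner:** the front station had the smallest of the three nuts (13 mm). I therefore took only the small spanner, and it went home on the first try. The middle and large ones were never moved and still stand in the tray.
- **Final check of the seat:** the tool stopped at z = 61.4 mm against a calculated 61.5 mm for the mouth on the station floor. The floor pushed back with about 15 N. The spanner is upright, with the gripper closed on the plate.
- **Readings that were slightly off:**
  - The finger opening read about 13.3 mm on the 14 mm plate, and 10.2 mm on the 12 mm dial bar.
  - About 5 N of sideways force remains from the fit.
  - The two estimates of where the spanner sat in the gripper differed by about 1 mm, which is within the nut's play.

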